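Zero the kitchen scale and prove it with a check weight

ROBOT

A 6-joint arm with a two-finger parallel gripper is mounted at the origin on a cart in front of the work surface, level with it; the furniture and walls round the work are solid. World frame = base frame: x ahead of the robot, y to its left, z up, the work surface at z = 0. Lengths are in m, angles in rad, forces in N, time in s.
With the tool pointing down it reaches from about 0.275 to 0.75 m from the base axis. Payload 10.2 kg.
Tool frame: the origin (TCP) lies midway between the tips of the shut fingers; the grasp point (between the pads) lies 19 mm behind it (env.hold_point_z is the distance from the TCP to the grasp point, in m); z points along the fingers, y is the line along which they close (so a half turn about z gives the same grasp; the last joint's range is limited). The gripper opens to 85 mm and grips with 20 to 120 N. Pads are 22 mm wide; open, the fingers measure 114 mm over their backs; the gripper's body (76 mm by 85 mm) begins 54 mm behind the grasp point. The pads swing forward as they close: fully open they stand 13 mm farther back than shut.
Start: joints at [0.915, 0.313, 1.498, -0, 1.331, -0.223], TCP at [0.22, 0.477, 0.231] pointing down, gripper open.
Joint ranges: [-2.94, 2.94], [-0.97, 2.17], [0.19, 2.56], [-1.23, 4.37], [0.02, 3.11], [-2.88, 2.88]. Speed limits (rad/s): [2.39, 2.39, 3.01, 3.14, 3.14, 3.14].

INTERFACE

Orientations are given as a unit quaternion [x, y, z, w].
In Python, from bench import env, kinematics, monitor, eyes, job gives the robot as it stands. The module is installed in compiled form; this text tells all that it offers. Calls block until the motion is done:
- env.reach(position, orientation): joint-space move of the TCP to a pose.
- env.movel(position, velocity=0.15, frame=None, guard=None): straight line of the TCP; frame=None keeps the orientation; velocity is the mean speed in m/s. With guard (N) it stops when the force on the tool has changed by that much, and returns True; else False.
- env.set_joints(angles): joint-space move.
- env.release() and env.close_gripper(effort=None): open the fingers fully, or close them until they stop; effort is the grip in N (None keeps the last).
- env.hold(seconds).
- kinematics.ik(position, orientation): joint angles nearest the present ones, or None.
- monitor.sense(): the state.
- eyes.grab_frame(name): name is "scene" or "top" or "wrist"; returns a dict with "frame" (480x640x3 uint8, red, green, blue), "mtx" (3x3 intrinsics, pixels), "k1" (the pictures are not rectified: a ray, as slopes to the right and down, at radius r is drawn at 1 + k1 r^2 times it, then the intrinsics apply), "view" (4x4, takes a point from world to camera coordinates). Camera axes: x right, y down, z forward; pixel columns grow to the right and rows downward; lengths in m; the calibration is good to about 2 mm. A picture is of the moment at which its call begins. There is no depth.
A pose or a line that the arm cannot do raises env.MotionError and nothing moves.
- job.hand_in(): hands the job in; it is judged then, once.
The state is a dict: "clock": time; "joints": joint angles; "qvel": joint speeds; "joint_efforts": joint torques, N m; "position": TCP position; "ee_rot": TCP orientation; "contact_force": force on the tool from outside, world axes, zero at the start; "ft_torque": the same for the moment, N m; "finger_gap": opening from 0.0 (shut) to 1.0 (fully open); "gripper_force": force on a finger pad.
Only numpy, scipy, OpenCV 4.12 (cv2) and the standard library are available. Lean on these libraries where they do the work, as an engineer would, in place of code of your own. Each camera call takes 0.05 s, during which the arm holds its last target. There are 200 camera calls.

TASK

The kitchen scale reads too heavy when it is empty. Take the spice jar off its pan and stand it on the wooden board, then with the screwdriver, its bit kept pressed down in the slot of the brass zero screw, turn the screw clockwise until the dial's bold black zero mark stands at the pointer, and hang the screwdriver back in its wooden stand. Finally set the large 500 g check weight gently on the middle of the pan, so that the pointer comes to the bold red mark, and leave the small weight and the mug where they are.

Things in the scene. Friction and masses are not known exactly. Their poses are not given: they have to be found in the camera images.
- scale: Grey-green mechanical kitchen scale, fixed, 210 deep (x) x 160 wide (y) mm. Origin: centre of its underside; x to its back, y to its left, z up. Deck 98 mm high, from x = -21 to +105; ahead of it the front slopes down at 45 degrees with the round dial, whose centre lies at (-67, 0, 60) mm. Pan over the deck at (43, -12) mm; zero screw in the deck at (-2, 58) mm.
- pan_centre (a point): Centre of the pan's upper face, 128 mm above the worktop when empty. The pan is a flat steel dish, 104 mm across its floor, with a rim 116 mm across that stands 3 mm above the floor. It moves straight down on a linear spring.
- scale_pan (a joint): How far the pan has sunk, in m: 0 empty, 0.020 for 1 kg (so 0.010 for 500 g), with its bottom stop at 0.020.
- screw_slot (a point): Centre of the floor of the slot in the brass zero screw's head (25 mm across). x runs along the slot, z up. Slot 5.6 mm wide, bevelled to 9 mm at its mouth, 7 mm deep, open at both ends. It starts 101 to 102 mm above the worktop and sinks 0.8 mm per radian turned clockwise from above, which turns the dial face 0.4 rad clockwise. Needs 0.07 N m, stays where it is left.
- pointer_tip (a point): Tip of the black pointer, 46 mm from the dial's centre, about which it turns. Seen from in front it points straight up the slope when the pan is empty and turns clockwise with the load, one full turn for 1 kg. Its x axis points from the dial's centre to the tip, its z axis out of the dial towards the viewer.
- mark_zero (a point): Zero of the white dial face: middle of its bold black block (9 mm wide), at the radius of the pointer's tip; x axis from the dial's centre to the mark, z out of the dial. It starts 0.4 to 1.1 rad anticlockwise of the empty pointer, seen from in front, and comes towards it as the screw is turned clockwise. The bold red block of 500 g lies opposite, on the same face.
- zero_screw: The brass zero screw; its origin lies on the screw's axis, 100 mm above the worktop, z up. It lies inside a fixed dark steel collar, 27 mm inner and 35 mm outer diameter, whose rim is 111 mm above the worktop.
- spice_jar: Loose spice jar with dark cap, round, 41 mm across, 105 mm high, about 110 g, standing on the pan. Origin: centre of its underside, z up.
- board: Wooden serving board, fixed, 122 mm (its own x) by 229 mm (its own y), 19 mm thick, lengthways to the robot with its narrow handle end at the back. Origin: centre of its underside. Two other spice jars, fixed, 41 mm across and 105 mm high, stand on its back half; the half nearest the robot is free.
- screwdriver: Flat-blade screwdriver, 183 mm long, 120 g, upright in its stand. Origin: middle of the blade's tip; z up the tool. Blade 14 mm wide along its x, 2.2 mm thick at the tip (15 and 4.2 at 14 mm up); shaft 9 mm; black collar 36 mm across at 86 to 92 mm; orange handle 91 to 183 mm with two flat faces 24 mm apart across its y, parallel to the blade, 32 mm wide along x.
- stand: Small wooden stand for the screwdriver, fixed, 84 (x) x 66 (y) x 98 mm high: a shelf on two end boards, open below it towards its own +y and -y, with a floor 12 mm high. Origin: centre of its underside.
- stand_hole (a point): Centre of the 25 mm hole in the stand's top face, 98 mm above the worktop. The screwdriver hangs in it by its collar, the tip 86 mm below the top face.
- weight_500: Large steel check weight, 500 g, loose: cylinder 48 mm across and 36 mm high with a 26 mm wide knob on top, 59 mm high in all. Origin: centre of its underside, z up.
- weight_200: Small steel check weight, 200 g, loose, not needed: 35 mm across and 28 mm high, with a 20 mm knob, 51 mm high in all. Origin: centre of its underside.
- mug: Green and grey mug, loose, 82 mm across, 100 mm high, standing at the back right; not needed. Origin: centre of its underside.
Not all that is in view belongs to the job. Of the things like the screwdriver, leave any that is green; of the rest the larger one is meant.

How it is judged:
On the way, in this order (a step that is already met when the one before it is completed fails the run):
1. the spice jar stands upright on the wooden board, released (z of spice_jar in the frame of board between 0.016 and 0.024 m and x of spice_jar in the frame of board between -0.06 and 0.06 m and y of spice_jar in the frame of board between -0.115 and 0.115 m and angle between spice_jar's own z axis and vertical below 0.1 rad and contact force between the fingers and spice_jar below 0.3 N), for 0.2 s.
2. the screwdriver stands upright with its bit seated in the slot of the zero screw, pressed down (z of screwdriver in the frame of screw_slot below 0.0025 m and horizontal distance between screwdriver and screw_slot below 0.009 m and angle between screwdriver's own z axis and vertical below 0.12 rad and contact force between screwdriver and zero_screw above 1 N), for 0.2 s.
3. with the bit still seated and pressed, the pointer of the unloaded scale stands on the zero mark (all of step 2 and distance between pointer_tip and mark_zero below 0.0045 m), for 0.2 s.
4. the screwdriver hangs upright in its stand again, released, and the pointer still stands on the zero mark (horizontal distance between screwdriver and stand_hole below 0.012 m and z of screwdriver in the frame of stand_hole between -0.09 and -0.08 m and angle between screwdriver's own z axis and vertical below 0.1 rad and contact force between the fingers and screwdriver below 0.3 N and distance between pointer_tip and mark_zero below 0.0045 m), for 0.2 s.
At the end, for the whole second after the job is handed in: The 500 g weight stands upright on the pan, within 35 mm of its centre, and the pointer points within 0.13 rad of the red 500 g mark (6 mm at its tip); the spice jar stands upright on the wooden board; the screwdriver hangs upright in the hole of its stand; all are released and at rest (z of spice_jar in the frame of board between 0.016 and 0.024 m and x of spice_jar in the frame of board between -0.06 and 0.06 m and y of spice_jar in the frame of board between -0.115 and 0.115 m and angle between each of spice_jar, screwdriver, weight_500's own z axis and vertical below 0.1 rad and horizontal distance between screwdriver and stand_hole below 0.012 m and z of screwdriver in the frame of stand_hole between -0.09 and -0.08 m and horizontal distance between weight_500 and pan_centre below 0.035 m and z of weight_500 in the frame of pan_centre between -0.003 and 0.004 m and linear speed of each of weight_500, screwdriver, spice_jar below 0.02 m/s and angle between the x axis of pointer_tip and the x axis of mark_zero, either way round below 0.13 rad and distance between pointer_tip and mark_zero above 0.08 m); the robot touches nothing.
It fails at once if the pan is pushed or slammed down to its bottom stop (value of joint scale_pan above 0.0195 m).
It fails at once if the zero screw is touched by the fingers (contact force between the fingers and zero_screw above 0.5 N).
It fails at once if the small weight or the mug is moved more than 30 mm (distance of any of weight_200, mug from where it was at the start of the episode above 0.03 m).
It also fails if it takes over 72 s, if anything falls off the work surface, if the arm or the gripper's body presses on something with over 40 N, if the wrist force passes 120 N, or if a joint passes its speed limit or range.

## Working session

There is one attempt and no reset: what is moved stays moved. The work goes in short steps, each a Python script; the robot and the scene stay as the last script left them, time stands still between calls to the robot, and variables do not carry over. Pictures are saved under pics/ and viewed, at most 10 in all, crops included, and the job is handed in when it is done.

```bash
mkdir -p pics; cat > h.py <<'E'
import numpy as np, cv2
from bench import env, kinematics, monitor, eyes, job
from scipy.spatial.transform import Rotation as R
def grab(n,save=None):
    f=eyes.grab_frame(n)
    if save: cv2.imwrite('pics/'+save,f['frame'][:,:,::-1])
    return f
def ray(f,uv):
    K=np.array(f['mtx']);p=np.linalg.inv(K)@np.array([uv[0],uv[1],1.]);d=p[:2].copy();u=d.copy()
    for _ in range(30): u=d/(1+f['k1']*(u@u))
    V=np.array(f['view']);Rm=V[:3,:3];c=-Rm.T@V[:3,3]
    return c,Rm.T@np.array([u[0],u[1],1.])
def onz(f,uv,z):
    c,d=ray(f,uv);return c+d*(z-c[2])/d[2]
def proj(f,P):
    V=np.array(f['view']);p=V[:3,:3]@np.array(P)+V[:3,3];u=p[:2]/p[2];u=u*(1+f['k1']*(u@u))
    K=np.array(f['mtx']);return (K@np.array([u[0],u[1],1]))[:2]
def two(f,a,g,b):
    c1,d1=ray(f,a);c2,d2=ray(g,b)
    t=np.linalg.lstsq(np.c_[d1,-d2],c2-c1,rcond=None)[0]
    p,q=c1+t[0]*d1,c2+t[1]*d2
    return (p+q)/2,np.linalg.norm(p-q)
def down(yaw): # tool z down, tool y (closing axis) at world angle yaw+90deg; tool x at yaw... 
    return (R.from_euler('z',yaw)*R.from_euler('x',np.pi)).as_quat()
E
python3 - <<'E'
from h import *
for n in('scene','top','wrist'):
    f=grab(n,n+'0.png');V=np.array(f['view']);print(n,np.round(-V[:3,:3].T@V[:3,3],3),np.round(V[2,:3],2),f['mtx'][0][0],f['k1'])
s=monitor.sense();print(s)
E
```

```text
scene [-0.39   0.703  0.621] [ 0.72 -0.56 -0.42] 574.1524639924266 0.02529237343690568
top [0.405 0.027 1.132] [ 0.08  0.01 -1.  ] 468.36429371218077 -0.05918676699743687
wrist [0.15  0.51  0.374] [ 0.28 -0.13 -0.95] 330.6116563847319 -0.006769480260423833
{'clock': 0.15, 'joints': array([ 9.14608295e-01,  3.13314430e-01,  1.49823343e+00,  6.09445249e-06,
        1.33103616e+00, -2.23390788e-01]), 'qvel': array([-0.0001467 , -0.0019076 , -0.00207294,  0.00098048, -0.00070248,
       -0.00037444]), 'joint_efforts': array([ 2.23012103e-03, -4.12366068e+01, -2.59799266e+01, -1.46265588e-04,
        3.25969682e-03, -3.32871241e-05]), 'position': array([0.220076  , 0.47643413, 0.23088112]), 'ee_rot': array([ 2.14714321e-01,  9.76676771e-01, -4.47254106e-04, -2.13714434e-04]), 'contact_force': array([-0.42283893,  0.43868679, -0.5734119 ]), 'ft_torque': array([-0.00095208, -0.07237705, -0.06034718]), 'gripper_force': 0.0, 'finger_gap': 1.0011689047048777}
```

View pics/scene0.png

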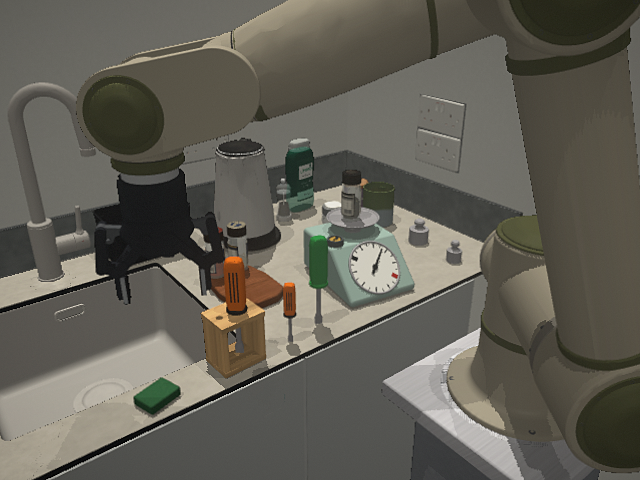

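View pics/top0.png

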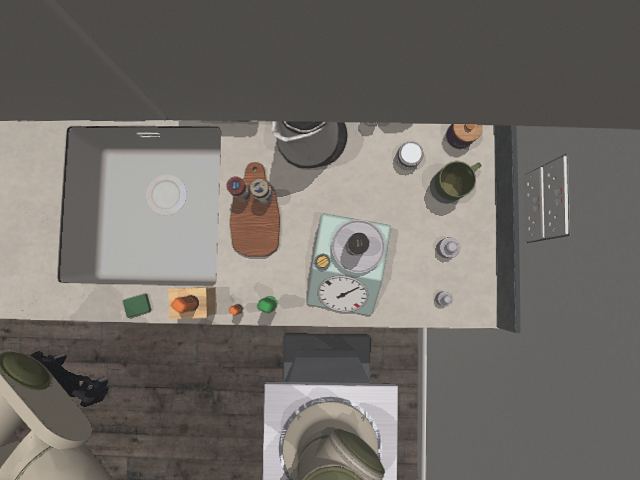

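The scene view shows the large orange screwdriver in its stand at (233,285), with a small orange and a green one as decoys. In the top view the jar cap is at (358,243), the screw at (322,262), the dial at (343,294), the stand at (187,302), the board at (255,225) and the large weight at (448,247).

```bash
python3 - <<'E'
from h import *
f=grab('top');im=f['frame']
for n,uv,z in [('jarcap',(358,243),.231),('pan',(357,247),.128),('screw',(322,262),.108),('backL',(322,214),.098),('backR',(391,222),.098),('dial',(343,294),.060),('stand',(187,302),.098),('sdtop',(183,304),.195),('board',(255,240),.019),('bj1',(237,187),.124),('bj2',(261,188),.124),('w500',(448,246),.059),('w200',(444,298),.051),('green',(267,304),.19)]:
    print(n,np.round(onz(f,uv,z),3))
E
python3 - <<'E'
from h import *
# wrist view over scale and stand
q=down(0)
print(kinematics.ik([.40,-.02,.34],q),kinematics.ik([.40,-.02,.34],down(np.pi)),kinematics.ik([.30,.34,.32],down(0)))
s=monitor.sense();Rt=R.from_quat(s['ee_rot']).as_matrix();f=eyes.grab_frame('wrist');V=np.array(f['view'])
print(Rt.T@(-V[:3,:3].T@V[:3,3]-s['position']),(Rt.T@V[:3,:3].T))
E
```

```text
jarcap [ 0.472 -0.044  0.231]
pan [ 0.47  -0.05   0.128]
screw [0.438 0.024 0.108]
backL [0.545 0.026 0.098]
backR [ 0.529 -0.128  0.098]
dial [ 0.367 -0.025  0.06 ]
stand [0.345 0.321 0.098]
sdtop [0.347 0.301 0.195]
board [0.491 0.185 0.019]
bj1 [0.598 0.212 0.124]
bj2 [0.597 0.16  0.124]
w500 [ 0.48  -0.266  0.059]
w200 [ 0.361 -0.258  0.051]
green [0.35  0.133 0.19 ]
[-3.44589889e-01 -3.11260292e-02  1.61624085e+00 -4.44089210e-16
  1.55647784e+00  1.22620644e+00] [-0.34458989 -0.03112603  1.61624085  0.          1.55647784 -1.91538622] [ 5.88429406e-01  9.99787521e-02  1.53067242e+00 -4.44089210e-16
  1.51094148e+00  2.15922573e+00]
[ 0.07786724  0.00070636 -0.14271994] [[-6.47675382e-04 -9.52471633e-01 -3.04626607e-01]
 [ 9.99999786e-01 -5.89213652e-04 -2.83842424e-04]
 [ 9.08617020e-05 -3.04626725e-01  9.52471811e-01]]
```

View pics/wrist0.png

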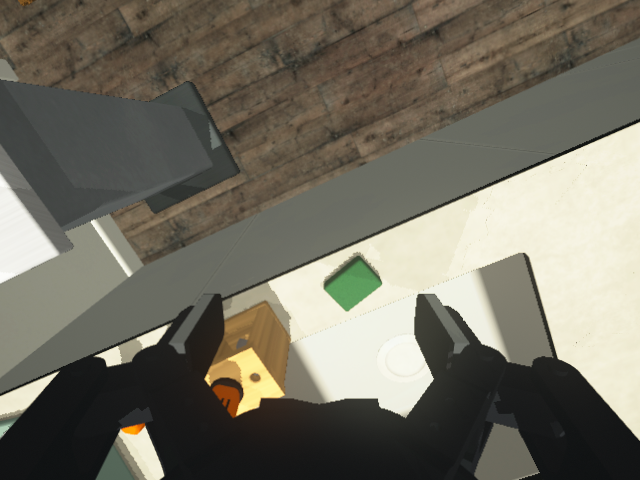

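The wrist view shows the stand and screwdriver handle at (230,390), partly hidden by the gripper; the camera sits on the tool's +x side. Next I look from above the scale.

```bash
python3 - <<'E'
from h import *
env.reach([.505,-.02,.36],down(np.pi-.1)); f=grab('wrist','w1.png')
print(monitor.sense()['clock'],monitor.sense()['position'])
for P in [(.472,-.044,.231),(.438,.024,.108),(.367,-.025,.06)]: print(proj(f,P))
E
```

```text
2.4083 [ 0.50498551 -0.01934056  0.35988937]
[284.41548198 187.55660371]
[350.11809809 133.66493241]
[302.42859571  76.89229701]
```

View pics/w1.png

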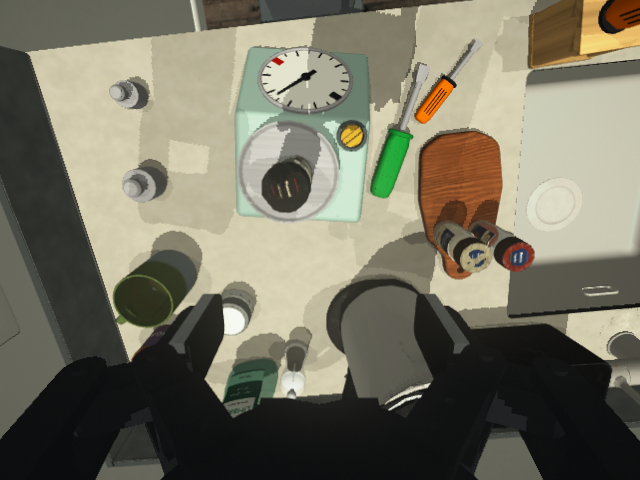

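The wrist view shows the scale well (screw (351,135), dial (306,79), jar cap (287,187)). The green and small orange drivers look as if they are lying down now, so I check from above.

```bash
python3 - <<'E'
from h import *
f=grab('top');g=grab('scene')
a=cv2.resize(f['frame'][200:330,130:460],(660,260));b=g['frame'][150:390,180:440]
b=cv2.resize(b,(320,295));c=np.zeros((560,660,3),np.uint8);c[:260]=a;c[260:555,:320]=b
w=cv2.imread('pics/w1.png')[:,:,::-1]
c[260:460,340:660]=cv2.resize(w[30:180,360:600],(320,200))
cv2.imwrite('pics/t1.png',c[:,:,::-1])
E
```

```text
(no output)
```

View pics/t1.png

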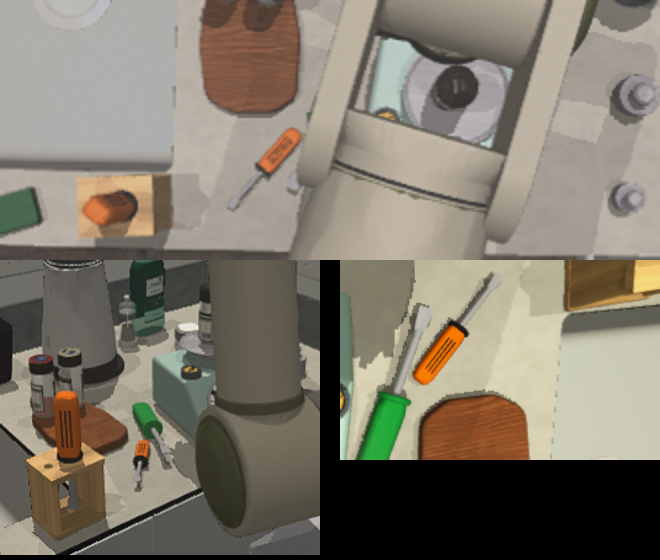

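Both decoys have tipped over by themselves and now lie flat. They are irrelevant and out of the way. Next I measure from the wrist picture.

```bash
cat >> h.py <<'E'
def blob(m,x0,x1,y0,y1):
    m=m.astype(np.uint8);k=np.zeros_like(m);k[y0:y1,x0:x1]=m[y0:y1,x0:x1]
    n,l,st,c=cv2.connectedComponentsWithStats(k);i=1+np.argmax(st[1:,4]);return (l==i),c[i],st[i]
def screw(f,box,z=.1085):
    hs=cv2.cvtColor(f['frame'],cv2.COLOR_RGB2HSV);m=(hs[...,0]>15)&(hs[...,0]<32)&(hs[...,1]>140)&(hs[...,2]>60)
    k=np.zeros(m.shape,np.uint8);x0,x1,y0,y1=box;k[y0:y1,x0:x1]=m[y0:y1,x0:x1]
    pts=cv2.findNonZero(k);hull=cv2.convexHull(pts);M=cv2.moments(hull)
    c=np.array([M['m10'],M['m01']])/M['m00']
    hm=np.zeros_like(k);cv2.fillConvexPoly(hm,hull,1)
    hm=cv2.erode(hm,np.ones((3,3)));d=np.argwhere((hm==1)&(k==0))[:,::-1]
    out=onz(f,c,z)
    w=np.array([onz(f,p,z)[:2] for p in d])-out[:2]
    if len(w)<5: return out,None,c,len(pts),len(d)
    u,s,vt=np.linalg.svd(w-w.mean(0));ang=np.arctan2(vt[0,1],vt[0,0])
    return out,ang,c,len(pts),w.mean(0),s
def dialpt(f,uv,c0,yaw):
    # intersect with dial plane, return angle clockwise from up-slope seen from front, radius
    ex=np.array([np.cos(yaw),np.sin(yaw),0]);r=np.array([np.sin(yaw),-np.cos(yaw),0])
    up=(ex+[0,0,1])/2**.5;n=np.cross(r,up)
    c,d=ray(f,uv);P=c+d*((c0-c)@n)/(d@n);v=P-c0
    return np.arctan2(v@r,v@up),np.linalg.norm(v)
E
python3 - <<'E'
from h import *
f=grab('wrist');im=f['frame'].astype(int)
hs=cv2.cvtColor(f['frame'],cv2.COLOR_RGB2HSV)
sc=screw(f,(330,375,112,155));print('screw',sc)
# dial white
w=(hs[...,1]<45)&(hs[...,2]>150)
m,c,st=blob(w,250,360,40,115);h=cv2.convexHull(cv2.findNonZero(m.astype(np.uint8)));e=cv2.fitEllipse(h);print('dial',e,onz(f,e[0],.06))
dk,c,st=blob(hs[...,2]<55,255,325,160,215);print('cap',c,st,onz(f,c,.231))
D=onz(f,e[0],.06);v=(sc[0]-D)[:2];yaw=np.arctan2(v[1],v[0])-np.arctan2(58,65);print('yaw',yaw,np.linalg.norm(v),np.hypot(58,65))
rd=(hs[...,1]>150)&((hs[...,0]<8)|(hs[...,0]>172));m,cr,st=blob(rd,255,355,40,115);print('red',cr,st[4],dialpt(f,cr,D,yaw))
bk=hs[...,2]<70
hm=np.zeros(bk.shape,np.uint8);cv2.fillConvexPoly(hm,h,1)
n,l,s2,cc=cv2.connectedComponentsWithStats((bk&(hm>0)).astype(np.uint8))
for i in range(1,n):
    if s2[i,4]>6: print(cc[i],s2[i],dialpt(f,cc[i],D,yaw))
m,c,st=blob((abs(hs[...,0].astype(int)-8)<8)&(hs[...,1]>110)&(hs[...,1]<200),410,510,125,285);r=cv2.minAreaRect(cv2.findNonZero(m.astype(np.uint8)));print('board',r,[np.round(onz(f,p,.019),3) for p in cv2.boxPoints(r)])
t=eyes.grab_frame('top')
E
```

```text
Traceback (most recent call last):
  File "h.py", line 36, in screw
    w=np.array([onz(f,p,z)[:2] for p in d])-out[:2]
      ~~~~~~~~~~~~~~~~~~~~~~~~~~~~~~~~~~~~~^~~~~~~~
ValueError: operands could not be broadcast together with shapes (0,) (2,)
```

```bash
cat > m.py <<'E'
from h import *
f=grab('wrist');im=f['frame'].astype(int)
hs=cv2.cvtColor(f['frame'],cv2.COLOR_RGB2HSV)
print(hs[122:149,351,2],hs[135,338:366,2])
D0=None
w=(hs[...,1]<45)&(hs[...,2]>150)
m,c,st=blob(w,250,360,40,115);h=cv2.convexHull(cv2.findNonZero(m.astype(np.uint8)));e=cv2.fitEllipse(h);print('dial',e,onz(f,e[0],.06))
dk,c,st=blob(hs[...,2]<55,255,325,160,215);print('cap',c,st,onz(f,c,.231))
try: sc=screw(f,(330,375,112,155));print('screw',sc)
except Exception as ex: print(ex); sc=[np.array([.438,.024,.1])]
D=onz(f,e[0],.06);v=(sc[0]-D)[:2];yaw=np.arctan2(v[1],v[0])-np.arctan2(58,65);print('yaw',yaw,np.linalg.norm(v),np.hypot(58,65))
rd=(hs[...,1]>150)&((hs[...,0]<8)|(hs[...,0]>172));m,cr,st=blob(rd,255,355,40,115);print('red',cr,st[4],dialpt(f,cr,D,yaw))
bk=hs[...,2]<70
hm=np.zeros(bk.shape,np.uint8);cv2.fillConvexPoly(hm,h,1)
n,l,s2,cc=cv2.connectedComponentsWithStats((bk&(hm>0)).astype(np.uint8))
for i in range(1,n):
    if s2[i,4]>6: print(cc[i],s2[i],dialpt(f,cc[i],D,yaw))
m,c,st=blob((abs(hs[...,0].astype(int)-8)<8)&(hs[...,1]>110)&(hs[...,1]<200),410,510,125,285);r=cv2.minAreaRect(cv2.findNonZero(m.astype(np.uint8)));print('board',r,[np.round(onz(f,p,.019),3) for p in cv2.boxPoints(r)])
E
sed -i 's/hs\[...,2\]>60)/hs[...,2]>V0)/; s/z=.1085):/z=.1085,V0=150):/' h.py; python3 m.py
```

```text
[ 56  60  82 114 149 147 157 178 200 228 188 188 228 231 232 229 207 169
 167 220 234 235 237 237 214  70  75] [ 99 103  80 134 220 233 232 231 227 193 191 226 231 231 231 232 228 217
 169 157 175 227 235 236 171  69  71 100]
dial ((276.8602294921875, 76.45213317871094), (79.10163879394531, 142.57958984375), 91.62369537353516) [ 0.36342117 -0.05625957  0.06      ]
cap [286.20769231 176.42197802] [263 162  48  38 910] [ 0.46309947 -0.04154936  0.231     ]
screw (array([0.44082501, 0.02527055, 0.1085    ]), np.float64(-0.5418113728489715), array([351.62128326, 136.05425143]), 306, array([-0.00322679,  0.00272043]), array([0.02872846, 0.01413138]))
yaw 0.08280558964232532 0.11242114877174902 87.11486669908874
red [277.4375      60.66666667] 48 (np.float64(-3.0455785096113397), np.float64(0.02966823482380918))
[319.85714286  54.85714286] [319  53   3   5   7] (np.float64(-1.9698379948117029), np.float64(0.061423404074636506))
[337.42857143  65.28571429] [335  64   6   3   7] (np.float64(-1.542664022332076), np.float64(0.07476001545277161))
[300.26950355  79.22695035] [278  70  38  24 141
[... 200 characters left out ...]
75] [342  80   7   2   8] (np.float64(-1.187945872972931), np.float64(0.08472364980683711))
[270.  91.] [267  90   7   3   7] (np.float64(0.40572130499206216), np.float64(0.02541212454595443))
[335.09433962  95.43396226] [330  92  12   8  53] (np.float64(-0.8864416292346292), np.float64(0.08279278454912549))
[289.375 102.875] [288 101   4   5   8] (np.float64(-0.22188945701151278), np.float64(0.050953379817497084))
[314.57142857 104.42857143] [314 102   2   6   7] (np.float64(-0.5800424782478447), np.float64(0.07190649063636445))
board ((460.0, 204.5), (147.0, 82.0), 90.0) [array([0.446, 0.128, 0.019]), array([0.458, 0.242, 0.019]), array([0.686, 0.258, 0.019]), array([0.673, 0.126, 0.019])]
```

```bash
python3 - <<'E'
from h import *
f=grab('wrist');D=onz(f,(306,79.5),.06);S=np.array([.4408,.0253]);v=S-D[:2];yaw=np.arctan2(v[1],v[0])-np.arctan2(58,65)
print('D',D,'yaw',yaw,np.linalg.norm(v))
for n,uv in [('zero',(335.1,95.4)),('red',(277.4,60.7)),('ptr',(278,92))]: print(n,dialpt(f,uv,D,yaw))
J=onz(f,(287,187),.231);print(J)
x,y=.472,-.044
if abs(J[0]-x)<.01: x,y=(x+J[0])/2,(y+J[1])/2
q=down(np.pi-.1)
env.reach([x,y,.29],q)
env.movel([x,y,.172],.15)
env.close_gripper(25); s=monitor.sense();print('gap',s['finger_gap'],s['gripper_force'],s['clock'])
env.movel([x,y,.26],.12); s=monitor.sense();print('gap',s['finger_gap'],s['clock'],s['contact_force'])
env.movel([.505,.183,.16],.25)
print(env.movel([.505,.183,.075],.15),env.movel([.505,.183,.055],.03,guard=4))
print(monitor.sense()['position'])
env.release();env.movel([.505,.183,.20],.25)
g=grab('top','t2.png');print(monitor.sense()['clock'])
E
```

```text
D [ 0.37039203 -0.02127498  0.06      ] yaw -0.14413063981825436 0.08441866424349334
zero (np.float64(-0.9523400847443348), np.float64(0.044099043109037846))
red (np.float64(2.2835586490683877), np.float64(0.05016291178985811))
ptr (np.float64(0.9219189192545141), np.float64(0.04034519777032221))
[ 0.47179987 -0.04211612  0.231     ]
gap 0.4714189067382906 27.848757638130337 4.4833
gap 0.4705079776503782 5.3667 [-0.09663208 -0.47779642 -1.83974078]
False True
[0.50536148 0.18286499 0.06566933]
8.9167
```

```bash
python3 - <<'E'
from h import *
env.reach([.435,.315,.33],down(np.pi)); f=grab('wrist','w2.png');print(monitor.sense()['clock'])
c=np.vstack([f['frame'][:300],cv2.imread('pics/t2.png')[180:330,:,::-1]])
cv2.imwrite('pics/w2b.png',c[:,:,::-1])
print(proj(f,(.345,.321,.098)),proj(f,(.345,.311,.195)))
E
```

```text
9.775
[324.80684652 115.57830018] [314.04668957 111.03487487]
```

View pics/w2b.png

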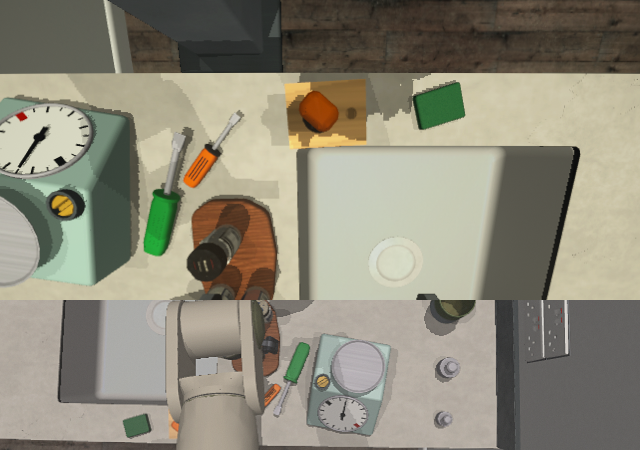

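The jar stands on the near half of the board. The handle top is at (319,112) in the stand (top face 286–366 × 82–147); I zoom in for the handle's orientation.

```bash
python3 - <<'E'
from h import *
x0=monitor.sense()['position']
env.movel([.41,.315,.29],.2)
f=grab('wrist');hs=cv2.cvtColor(f['frame'],cv2.COLOR_RGB2HSV)
m,c,st=blob((hs[...,0]<14)&(hs[...,1]>215)&(hs[...,2]>90),240,400,20,220)
h=cv2.findNonZero(m.astype(np.uint8));r=cv2.minAreaRect(h);print(c,st,r)
P=[onz(f,p,.195)[:2] for p in cv2.boxPoints(r)];print(np.round(P,4),np.mean(P,0),[np.linalg.norm(P[i]-P[i-1]) for i in range(4)],[np.arctan2(*(P[i]-P[i-1])[::-1]) for i in range(4)])
V=np.array(f['view']);print(-V[:3,:3].T@V[:3,3])
x,y,w,hh=st[:4];cr=f['frame'][y-40:y+hh+40,x-50:x+w+60]
print(x-50,y-40,cr.shape);cv2.imwrite('pics/w3.png',cv2.resize(cr,None,fx=4,fy=4,interpolation=2)[:600,:800,::-1])
E
```

```text
[318.64253798 142.05719392] [ 298  122   42   42 1119] ((318.2334899902344, 142.76902770996094), (41.96593475341797, 30.479459762573242), 40.91438674926758)
[[0.3415 0.2967]
 [0.3264 0.3106]
 [0.3445 0.3325]
 [0.3604 0.3187]] [0.34320602 0.31462578] [np.float64(0.029004743834414676), np.float64(0.020531133467246263), np.float64(0.02844020382970311), np.float64(0.021011508503353014)] [np.float64(-2.2786582087347464), np.float64(2.39480085208033), np.float64(0.8803286407161686), np.float64(-0.7188194867130732)]
[0.33309716 0.31507369 0.43264242]
248 82 (122, 152, 3)
```

View pics/w3.png

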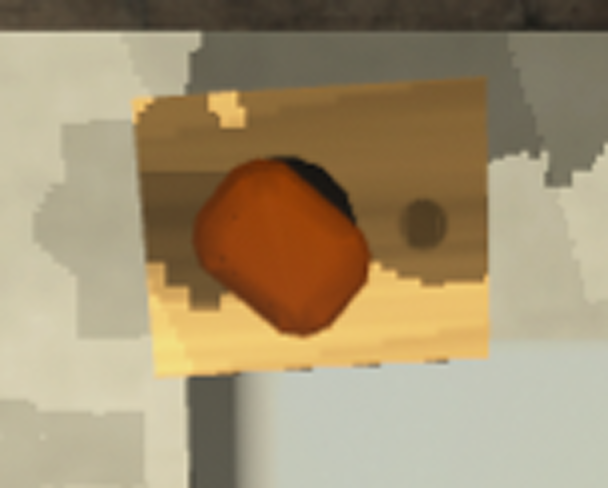

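The handle's long side points at yaw 0.86 rad, its centre is (0.343,0.315), and the tool hangs upright. I grasp and lift it, then hover near the screw.

```bash
python3 - <<'E'
from h import *
x,y=.3435,.315;q=down(.86)
env.reach([x,y,.24],q);env.movel([x,y,.137],.12)
env.close_gripper(70);s=monitor.sense();print(s['finger_gap'],s['gripper_force'],s['contact_force'],s['position'])
print(env.movel([x,y,.29],.15));s=monitor.sense();print(s['finger_gap'],s['contact_force'],s['clock'])
env.reach([.425,.06,.30],down(2.1));f=grab('wrist','w4.png');s=monitor.sense();print(s['clock'],s['joints'])
print(proj(f,(.4395,.0248,.1085)),proj(f,np.array(s['position'])-[0,0,.125]))
cv2.imwrite('pics/w4c.png',cv2.resize(f['frame'][100:300,200:440],None,fx=3,fy=3,interpolation=2)[:,:,::-1])
E
```

```text
0.2726006851345937 68.32478374242783 [-1.34887839 -0.60709072  3.18135968] [0.34353267 0.31505057 0.1371893 ]
False
0.2709532027930662 [ 0.86860479  0.2004984  -1.42692642] 14.9833
16.6667 [-1.33343010e-01  5.19633592e-02  1.63389094e+00  7.67506486e-05
  1.45586288e+00 -6.62721285e-01]
[313.27533386 241.57980639] [318.13307933 224.868841  ]
```

View pics/w4c.png

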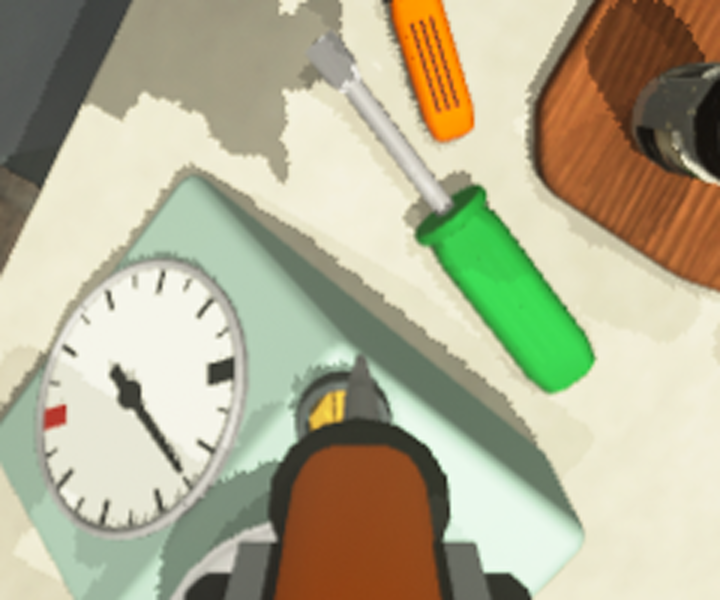

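The crop shows the bit tip at pixel (320,219), but the tool hides most of the screw. I back off along −tool x for a clear view of it.

```bash
python3 - <<'E'
from h import *
env.movel([.463,-.014,.28],.2);f=grab('wrist');s=monitor.sense()
p=proj(f,(.4395,.0248,.1085)).astype(int);print(p,s['clock'])
x,y=p;b=(x-22,x+22,y-22,y+22)
for v in(130,165,200): print(screw(f,b,V0=v))
np.save('f.npy',f,allow_pickle=True)
cv2.imwrite('pics/w5c.png',cv2.resize(f['frame'][y-30:y+70,x-65:x+65],None,fx=6,fy=6,interpolation=2)[:,:,::-1])
E
```

```text
[317 165] 17.2917
(array([0.44043652, 0.02551131, 0.1085    ]), np.float64(-1.2014630776613275), array([318.4930058 , 165.05185943]), 466, array([-0.00171332,  0.00431803]), array([0.02849171, 0.01637449]))
(array([0.44387385, 0.02327702, 0.1085    ]), np.float64(-1.827511003833197), array([320.45274585, 169.00446999]), 235, array([-0.00161731,  0.00182642]), array([0.02130957, 0.01559971]))
(array([0.44392425, 0.02302511, 0.1085    ]), np.float64(-1.779915001274889), array([320.36357091, 169.26565875]), 187, array([-0.00105066, -0.00028833]), array([0.02697809, 0.01715767]))
```

View pics/w5c.png

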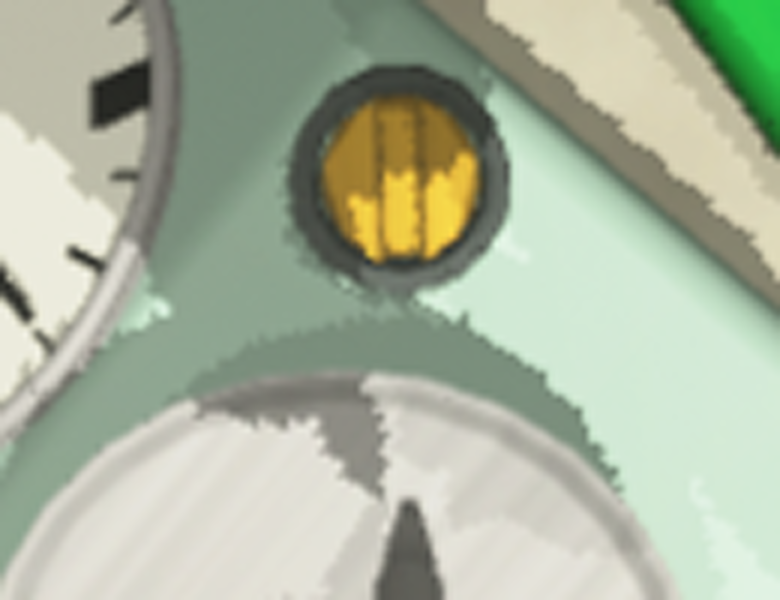

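The crop shows the slot as a near-vertical band centred at crop (401,180), i.e. pixel (318.8,165). The bit tip is at crop (408,503), pixel (320,218.8).

```bash
python3 - <<'E'
from h import *
f=np.load('f.npy',allow_pickle=True).item();s=monitor.sense()
k=lambda u,v:(252+u/6-.4,135+v/6-.4)
S=onz(f,k(401,180),.1085);a=onz(f,k(398,105),.1085);b=onz(f,k(404.5,255),.1085);C=onz(f,k(399,178),.111)
T=onz(f,k(408,503),s['position'][2]-.125)
print(S,C,T,s['position'],np.arctan2(*(a-b)[:2][::-1]),np.linalg.norm(a-b))
print('tip in tool', R.from_quat(s['ee_rot']).as_matrix().T@(T-s['position']))
print(R.from_quat(s['ee_rot']).as_matrix()[:,0], np.load('f.npy',allow_pickle=True).item()['mtx'])
E
```

```text
[0.44017805 0.02584335 0.1085    ] [0.43962726 0.02617902 0.111     ] [ 0.46097012 -0.00773949  0.15537574] [ 0.46269355 -0.01303216  0.28037574] 2.142972002710437 0.02309107190853538
tip in tool [0.00542884 0.00113533 0.12500089]
[-5.05473989e-01  8.62841840e-01  7.23647988e-05] [[330.61165638   0.         318.77608697]
 [  0.         330.61165638 233.14643307]
 [  0.           0.           1.        ]]
```

```bash
python3 - <<'E'
from h import *
q=down(2.143)
env.reach([.4389,.0257,.265],q);env.hold(.2);env.movel([.4389,.0257,.243],.1)
s0=monitor.sense();print(s0['position'],s0['contact_force'])
g=env.movel([.4389,.0257,.222],.02,guard=6)
s=monitor.sense();print(g,s['position'],s['contact_force'],s['ft_torque'],s['clock'])
grab('wrist','w6.png');grab('scene','s6.png')
E
```

```text
[0.43897767 0.02548936 0.24308793] [ 0.05603786 -0.26337795 -1.19869435]
True [0.43902475 0.02566862 0.22657588] [-1.10703817  0.11341662  6.40696307] [0.04651928 0.33562711 0.00666151] 18.975
```

Seated: the tip reached 0.1016 m, the slot floor. Now I turn clockwise in steps, keeping the bit pressed.

```bash
cat > turn.py <<'E'
from h import *
def turn(a0,total,zoff=.0005,n=None,dF=6,x=.4389,y=.0257):
    n=n or int(np.ceil(abs(total)/.2));lo=zoff
    for i in range(1,n+1):
        a=a0+total*i/n
        env.reach([x,y,.2265-lo-.0008*a],down(2.143-a))
        s=monitor.sense();F=s['contact_force'][2]+1.2
        if F<dF: lo+=.0004
        if F>16: lo-=.0004
        print(round(a,2),np.round(s['contact_force'],1),np.round(s['ft_torque'],2),round(s['position'][2]+.0008*a,4),round(lo,4))
    print(s['clock']);return lo
E
python3 - <<'E'
from turn import *
env.hold(.3)
lo=turn(0,1.8)
f=grab('wrist','w7.png');grab('top','t7.png');print(monitor.sense()['joints'])
E
```

```text
0.2 [-1.9  0.7  6.6] [0.02 0.45 0.06] 0.2267 0.0005
0.4 [-2.3  0.6  8.5] [0.05 0.59 0.01] 0.2267 0.0005
0.6 [-2.5 -0.4  7.1] [0.2  0.52 0.03] 0.2268 0.0005
0.8 [-1.2  1.3  7.1] [0.26 0.36 0.11] 0.2268 0.0005
1.0 [-1.1  1.3  7.2] [0.4  0.28 0.05] 0.2268 0.0005
1.2 [-0.8  1.8  5.6] [ 0.37  0.14 -0.  ] 0.2268 0.0005
1.4 [0.4 1.2 5.8] [ 0.38 -0.01  0.08] 0.2268 0.0005
1.6 [0.1 0.8 6.1] [ 0.39 -0.13  0.08] 0.2268 0.0005
1.8 [0.8 1.2 5.9] [ 0.33 -0.26  0.07] 0.2268 0.0005
22.15
[-2.09070161e-01  1.28567395e-01  1.74530424e+00  7.42086845e-04
  1.26472176e+00  1.01854274e+00]
```

```bash
cat > dial.py <<'E'
from h import *
S=np.array([.439,.0255])
def frame(yaw):
    c,s=np.cos(yaw),np.sin(yaw);Rz=np.array([[c,-s],[s,c]])
    O=S-Rz@[-.002,.058];D=np.r_[O+Rz@[-.067,0],.060];return D
def patches(f,D,yaw):
    hs=cv2.cvtColor(f['frame'],cv2.COLOR_RGB2HSV);H,W=hs.shape[:2]
    ex=np.array([np.cos(yaw),np.sin(yaw),0]);r=np.array([np.sin(yaw),-np.cos(yaw),0]);up=(ex+[0,0,1])/2**.5
    N=560;g=np.mgrid[-.056:.056:N*1j];A,B=np.meshgrid(g,g[::-1])  # A right, B up
    mp=np.array([[proj(f,D+a*r+b*up) for a in g[::8]] for b in g[::-1][::8]],np.float32)
    mp=cv2.resize(mp,(N,N));return cv2.remap(f['frame'],mp,None,cv2.INTER_LINEAR),A,B
def blocks(f,yaw=-.1,D=None):
    D=frame(yaw) if D is None else D
    im,A,B=patches(f,D,yaw);hs=cv2.cvtColor(im,cv2.COLOR_RGB2HSV);rad=np.hypot(A,B)
    red=(hs[...,1]>130)&((hs[...,0]<9)|(hs[...,0]>170))&(rad<.054)
    blk=(hs[...,2]<75)&(rad<.054)
    out={}
    for n,m in(('red',red),('blk',blk)):
        N,l,st,c=cv2.connectedComponentsWithStats(cv2.morphologyEx(m.astype(np.uint8),cv2.MORPH_OPEN,np.ones((13,13)) if n=='blk' else np.ones((5,5))))
        for i in range(1,N):
            if st[i,4]>300:
                k=l==i;p=(A[k].mean(),B[k].mean());out.setdefault(n,[]).append((np.round(p,4),round(np.arctan2(p[0],p[1]),3),int(st[i,4])))
    return out,im,D
E
python3 - <<'E'
from dial import *
pics=[]
for n in('scene','top','wrist'):
    f=grab(n);o,im,D=blocks(f);print(n,o);pics.append(im[::2,::2])
f=np.load('f.npy',allow_pickle=True).item();o,im,D=blocks(f);print('w5 start',o,D);pics.append(im[::2,::2])
c=np.vstack([np.hstack(pics[:2]),np.hstack(pics[2:])]);cv2.imwrite('pics/d.png',c[:,:,::-1])
E
```

```text
scene {'blk': [(array([-0.0173,  0.0426]), np.float64(-0.385), 2063), (array([-0.004 , -0.0286]), np.float64(-3.003), 36916)]}
top {'blk': [(array([-0.0001,  0.0067]), np.float64(-0.009), 384), (array([-0.0017, -0.0079]), np.float64(-2.929), 2841)]}
wrist {'blk': [(array([-0.0146,  0.0449]), np.float64(-0.315), 1574), (array([ 0.0115, -0.0092]), np.float64(2.247), 10643), (array([0.0328, 0.0008]), np.float64(1.545), 23079)]}
w5 start {'red': [(array([ 0.0331, -0.0339]), np.float64(2.369), 2692)], 'blk': [(array([-0.0389,  0.0291]), np.float64(-0.927), 1976), (array([-0.0028, -0.0054]), np.float64(-2.67), 4276)]} [ 0.36853439 -0.02572107  0.06      ]
```

View pics/d.png

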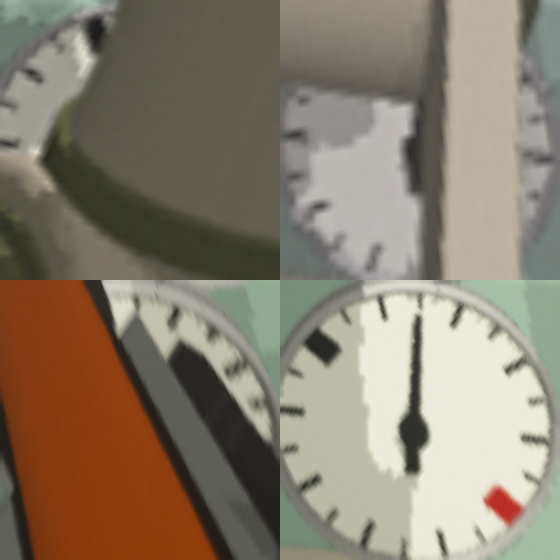

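The rectified start view (bottom right) has the hub at (414,432), the pointer straight up, the zero block at (322,347) and the red block at (503,504). That puts the start error at about −0.886 rad. The scene view now shows the zero block partly hidden by the arm, so I quantify it against the first scene picture.

```bash
cat >> dial.py <<'E'
def edge(f,mid,yaw=-.1):
    # clock angle of dark-block pixels at radius 38..48mm about mid
    im,A,B=patches(f,frame(yaw),yaw);v=im.max(2);a=A-mid[0];b=B-mid[1];r=np.hypot(a,b);th=np.arctan2(a,b)
    res=[]
    for t in np.arange(-1.3,.7,.03):
        k=(abs(th-t)<.015)&(r>.038)&(r<.047);res.append((round(t,2),int(v[k].mean())))
    return res
E
python3 - <<'E'
from dial import *
f=grab('scene');g=dict(f);g['frame']=cv2.imread('pics/scene0.png')[:,:,::-1].copy()
o,_,_=blocks(g);print(o)
mid=(o['red'][0][0]+[q for q in o['blk'] if q[0][0]<-.02][0][0])/2;print(mid)
for h in (g,f): print([(t,v) for t,v in edge(h,mid)][::1])
E
```

```text
{'red': [(array([ 0.0325, -0.0327]), np.float64(2.359), 2068)], 'blk': [(array([-0.0407,  0.0264]), np.float64(-0.995), 1689), (array([-0.0049, -0.0049]), np.float64(-2.365), 3291)]}
[-0.0041  -0.00315]
[(np.float64(-1.3), 207), (np.float64(-1.27), 207), (np.float64(-1.24), 206), (np.float64(-1.21), 205), (np.float64(-1.18), 206), (np.float64(-1.15), 207), (np.float64(-1.12), 209), (np.float64(-1.09), 211), (np.float64(-1.06), 210), (np.float64(-1.03), 192), (np.float64(-1.0), 157), (np.float64(-0.97), 120), (np.float64(-0.94), 95), (np.float64(-0.91), 84), (np.float64(-0.88), 80), (np.float64(-0.85), 78), (np.float64(-0.82), 101), (np.float64(-0.79), 148), (np.float64(-0.76), 186), (np.float64(-0.73), 204), (np.float64(-0.7), 210), (np.float64(-0.67), 209), (np.float64(-0.64), 207), (np.float64(-0.61), 205), (np.float64(-0.58), 205), (np.float64(-0.55), 206), (np.float64(-0.52), 207), (np.float64(-0.49), 207), (np.float64(-0.46), 207), (np.float64(-0.43), 208), (np.float64(-0.4), 209), (np.float64(-0.37), 209), (np.float64(-0.34), 199), (np.float64(-0.31), 177), (np.float64(-0.28), 
[... 1789 characters left out ...]
, (np.float64(-0.16), 86), (np.float64(-0.13), 87), (np.float64(-0.1), 87), (np.float64(-0.07), 87), (np.float64(-0.04), 88), (np.float64(-0.01), 88), (np.float64(0.02), 88), (np.float64(0.05), 89), (np.float64(0.08), 90), (np.float64(0.11), 90), (np.float64(0.14), 90), (np.float64(0.17), 91), (np.float64(0.2), 91), (np.float64(0.23), 91), (np.float64(0.26), 91), (np.float64(0.29), 92), (np.float64(0.32), 92), (np.float64(0.35), 93), (np.float64(0.38), 93), (np.float64(0.41), 93), (np.float64(0.44), 93), (np.float64(0.47), 94), (np.float64(0.5), 94), (np.float64(0.53), 94), (np.float64(0.56), 94), (np.float64(0.59), 95), (np.float64(0.62), 95), (np.float64(0.65), 94), (np.float64(0.68), 95)]
```

```bash
python3 - <<'E'
from turn import *
lo=turn(1.8,.69);env.hold(.4)
s=monitor.sense();print(s['contact_force'],s['clock'])
p=s['position'];env.movel([.4389,.0257,.29],.15)
from dial import *
# move so that the wrist camera (tool +x side) sees the dial
yaw=2.143-2.49
env.reach([.50,.06,.31],down(2.2))
f=grab('wrist');np.save('f2.npy',f,allow_pickle=True)
o,im,D=blocks(f);print(o,monitor.sense()['clock']);cv2.imwrite('pics/d2.png',im[:,:,::-1])
E
```

```text
1.97 [1.2 1.  4.6] [ 0.27 -0.38  0.09] 0.2269 0.0009
2.15 [1.2 1.2 6.8] [ 0.26 -0.33  0.07] 0.2268 0.0009
2.32 [1.2 1.8 7.1] [ 0.18 -0.29  0.04] 0.2268 0.0009
2.49 [ 0.7 -0.2  7.7] [ 0.05 -0.35  0.01] 0.2268 0.0009
23.5833
[ 1.50149532 -0.75637587  7.59648823] 23.9833
{'red': [(array([-0.0035, -0.0481]), np.float64(-3.07), 2402)], 'blk': [(array([-0.003 ,  0.0441]), np.float64(-0.069), 2026), (array([-0.0022, -0.0045]), np.float64(-2.689), 4358)]} 26.725
```

```bash
python3 - <<'E'
from dial import *
f=np.load('f2.npy',allow_pickle=True).item();o,im,D=blocks(f)
im,A,B=patches(f,D,-.1);mid=np.array([-.0032,-.0020]);v=im.max(2)
a=A-mid[0];b=B-mid[1];r=np.hypot(a,b);th=np.arctan2(a,b)
for lo,hi in((.012,.02),(.02,.028),(.028,.034),(.04,.047)):
    k=(r>lo)&(r<hi)&(abs(th)<.5)&(v<90);print(lo,a[k].mean(),b[k].mean(),th[k].mean(),k.sum(),a[k].min(),a[k].max())
E
```

```text
0.012 0.001816250479901324 0.015773606380168982 0.11639727196101818 657 9.445438282647831e-05 0.0035005366726296922
0.02 0.0022766600021045975 0.023758339471745767 0.0962983073350272 544 0.0006955277280858694 0.003700894454382825
0.028 0.002385908903261318 0.0307518921150406 0.07748518821310739 364 0.0010962432915921278 0.003700894454382825
0.04 0.00021581227843115136 0.043611614428000677 0.005105831790317596 1367 -0.004113059033989267 0.004301967799642216
```

The pointer and zero mark agree to about 0.03 rad (1.6 mm), which is well inside tolerance. I hang the screwdriver back.

```bash
python3 - <<'E'
from h import *
x,y=.3435,.315
env.reach([x,y,.285],down(.86));env.hold(.2)
a=env.movel([x,y,.15],.15,guard=8);s=monitor.sense();print(a,s['position'],s['contact_force'])
if not a:
    print(env.movel([x,y,.13],.025,guard=4));s=monitor.sense();print(s['position'],s['contact_force'],s['clock'])
    env.release();env.movel([x,y,.27],.2)
    env.reach([.41,.315,.29],down(np.pi))
    f=grab('wrist');hs=cv2.cvtColor(f['frame'],cv2.COLOR_RGB2HSV)
    m,c,st=blob((hs[...,0]<14)&(hs[...,1]>215)&(hs[...,2]>90),240,400,20,220)
    print(c,st,onz(f,c,.195),monitor.sense()['clock'])
E
```

```text
False [0.34389094 0.31521595 0.15075479] [ 1.15852344 -0.1070941  -0.79726431]
True
[0.34363161 0.31501985 0.13716584] [-0.17189457  0.09801558  4.44938448] 30.2333
[318.54938272 141.68077601] [ 298  121   42   42 1134] [0.34168133 0.31542523 0.195     ] 33.7417
```

The screwdriver hangs as before. Now the 500 g weight: I refine its position from the wrist camera.

```bash
python3 - <<'E'
from h import *
env.reach([.555,-.266,.22],down(np.pi));f=grab('wrist');print(monitor.sense()['clock'])
g=cv2.cvtColor(f['frame'],cv2.COLOR_RGB2GRAY)
V=np.array(f['view']);print(-V[:3,:3].T@V[:3,3])
for z,rad in((.036,.024),(.059,.013)):
    p=proj(f,(.48,-.266,z));r=abs(proj(f,(.48,-.266+rad,z))[0]-p[0]);x,y=p.astype(int);w=45
    c=cv2.HoughCircles(cv2.resize(g[y-w:y+w,x-w:x+w],None,fx=3,fy=3,interpolation=2),cv2.HOUGH_GRADIENT,1,20,param1=100,param2=18,minRadius=int(3*r*.85),maxRadius=int(3*r*1.15))
    print(z,p,r)
    if c is not None:
        for k in c[0][:4]: print(k,np.round(onz(f,(x-w+k[0]/3,y-w+k[1]/3),z),4))
E
```

```text
35.95
[ 0.47772417 -0.26464051  0.36295688]
0.036 [317.31028063 129.86231952] 25.40767466528274
[117.5 139.5  79.1] [ 0.4806 -0.2718  0.036 ]
0.059 [317.20151247 130.05297839] 14.80190504797207
```

```bash
python3 - <<'E'
from h import *
x,y=.480,-.270;q=down(np.pi)
env.reach([x,y,.12],q);print(env.movel([x,y,.009],.12,guard=10))
env.close_gripper(50);s=monitor.sense();print(s['finger_gap'],s['gripper_force'],s['position'],s['contact_force'])
z0=s['position'][2]
env.movel([x,y,.20],.15);s=monitor.sense();print(s['finger_gap'],s['contact_force'],s['clock'])
X,Y=.475,-.049
env.movel([X,Y,.20],.2)
zc=.128+z0;print(env.movel([X,Y,zc+.004],.1))
env.movel([X,Y,zc-.0093],.02);env.hold(.3)
s=monitor.sense();print(s['position'],s['contact_force'],s['clock'],z0)
E
```

```text
False
0.5428800763493952 51.23145857127383 [ 0.48041607 -0.27065986  0.01004597] [-1.53032865 -1.22738897  7.29664225]
0.5444443078178776 [ 0.10315238 -0.22578091 -4.3874027 ] 39.4667
False
[ 0.47517828 -0.04908037  0.12888136] [ 2.40459808 -0.36666375 -0.98538443] 42.575 0.010045966918194645
```

```bash
python3 - <<'E'
from dial import *
env.release();env.movel([.475,-.049,.26],.12)
env.reach([.50,-.02,.36],down(np.pi-.1));env.hold(.5)
f=grab('wrist');print(monitor.sense()['clock']);np.save('f3.npy',f,allow_pickle=True)
o,im,D=blocks(f);print(o)
mid=np.array([-.0032,-.0020]);im,A,B=patches(f,D,-.1);v=im.max(2);a=A-mid[0];b=B-mid[1];r=np.hypot(a,b)
th=np.arctan2(-a,-b)
for lo,hi in((.02,.028),(.028,.036)):
    k=(r>lo)&(r<hi)&(abs(th)<.4)&(v<90);print(lo,a[k].mean(),b[k].mean(),k.sum())
g=cv2.cvtColor(f['frame'],cv2.COLOR_RGB2GRAY)
# weight body and pan circles
for z,rad in((.154,.024),(.121,.058)):
    p=proj(f,(.475,-.049,z));rr=abs(proj(f,(.475,-.049+rad,z))[0]-p[0]);x,y=p.astype(int);w=int(rr*1.5)
    c=cv2.HoughCircles(cv2.resize(g[y-w:y+w,x-w:x+w],None,fx=3,fy=3,interpolation=2),cv2.HOUGH_GRADIENT,1,20,param1=100,param2=18,minRadius=int(3*rr*.88),maxRadius=int(3*rr*1.12))
    if c is not None: print(z,[np.round(onz(f,(x-w+k[0]/3,y-w+k[1]/3),z),4) for k in c[0][:2]])
E
```

```text
45.35
{'red': [(array([-0.0035, -0.0478]), np.float64(-3.068), 2492)], 'blk': [(array([-0.0029,  0.0447]), np.float64(-0.065), 2571), (array([-0.0033, -0.0052]), np.float64(-2.58), 5593), (array([-0.0052, -0.0463]), np.float64(-3.029), 374)]}
0.02 -0.0010726051020497796 -0.02383713610638591 611
0.028 -0.0014251823310857305 -0.0319221136645108 520
0.154 [array([ 0.4753, -0.0484,  0.154 ])]
0.121 [array([ 0.4729, -0.049 ,  0.121 ]), array([ 0.4666, -0.0429,  0.121 ])]
```

```bash
python3 - <<'E'
from h import *
print(job.hand_in(),monitor.sense()['clock'])
E
```

```text
the job is handed in; nothing more can be done
the job is handed in; nothing more can be done
```

The job is handed in (result not shown) at about 45 of 72 s: jar on the board, zero set to about 0.03 rad, screwdriver back in its stand, 500 g weight central on the pan, pointer about 0.04 rad from red; the two decoy screwdrivers were found lying on the worktop after the first arm move (cause not established).

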